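Tighten the toe-bone clamp to its first click

ROBOT

A 7-joint arm with a two-finger parallel gripper is mounted at the origin on a cart in front of the work surface, level with it; the furniture and walls round the work are solid. World frame = base frame: x ahead of the robot, y to its left, z up, the work surface at z = 0. Lengths are in m, angles in rad, forces in N, time in s.
With the tool pointing down it reaches from about 0.425 to 0.875 m from the base axis. Payload 8.4 kg.
Tool frame: the origin (TCP) lies at the very end of the fingers, on their centre line; the grasp point (between the pads) lies 19 mm behind it (r.tcp_to_grasp is the distance from the TCP to the grasp point, in m); z points along the fingers, y is the direction in which the jaws open and shut (so a half turn about z gives the same grasp; the last joint's range is limited). The gripper opens to 85 mm and grips with 20 to 120 N. Pads are 22 mm wide; open, the fingers measure 114 mm over their backs; the gripper's body (76 mm by 85 mm) begins 54 mm behind the grasp point. The pads swing forward as they close: fully open they stand 13 mm farther back than shut.
Start: joints at [-1.248, 0.333, 0.04, 1.465, -0.013, 1.343, -0.059], TCP at [0.266, 0.593, 0.231] pointing down, gripper open.
Joint ranges: [-2.58, 2.58], [-0.38, 2.09], [-1.3, 1.39], [0.25, 2.4], [-1.5, 4.64], [0.08, 2.09], [-2.65, 2.65]. Speed limits (rad/s): [2.22, 2.22, 2.79, 2.79, 3.14, 3.14, 3.14].

INTERFACE

Orientations are given as a unit quaternion [x, y, z, w].
In Python, from workcell import get_state, snapshot, r gives the robot as it stands. The module is installed in compiled form; this text tells all that it offers.
- The arm moves only by the tool play_rows, never from a script. Its arguments are lists of equal length, an entry for each row: "delta_pos": the shift along the tool's x, y, z in m, a list of three; "yaw": the turn about the tool's z in degrees; "grip": the opening, from 0 (shut) to 1 (fully open). In form: {"delta_pos": [[tx, ty, tz], ...], "yaw": [yaw, ...], "grip": [grip, ...]}. A call has 1 to 12 rows; each row shifts and turns the commanded pose from where the row before left it, along the tool's axes as they then stand; what a row does not reach is not made up. A row lasts 1/12 s, in which the tool goes at most 41.7 mm and 7.16 degrees, less where a joint would pass 70% of its speed; a pose out of reach is approached as far as the arm can. A call with a gripper value outside its range is refused whole. The fingers move at their own pace and stop on an object; the grip force is fixed at half the most. Time passes only in rows, so rows that do not move let the fingers close. It gives the time, the measured TCP pose, the force and the opening at its end, in the units of the state.
- get_state(): the state, without advancing time (a new reading comes with each control period).
- snapshot(name): name is "scene" or "top"; returns a dict with "color" (384x512x3 uint8, red, green, blue), "K" (3x3 intrinsics, pixels), "cam_to_world" (4x4, takes a point from camera to world coordinates). Camera axes: x right, y up, looking along -z (the intrinsics and any distortion apply to the point x, -y, -z); pixel columns grow to the right and rows downward; lengths in m; the calibration is good to about 2 mm. A picture is of the moment at which its call begins. There is no depth.
- r.job_done(): hands the job in, once; it reports no verdict.
The state is a dict: "time": time; "qpos": joint angles; "joint_velocities": joint speeds; "joint_efforts": joint torques, N m; "position": TCP position; "ee_rot": TCP orientation; "wrist_force": force on the tool from outside, world axes, zero at the start; "wrist_torque": the same for the moment, N m; "grip_width": finger opening in m.
Only numpy, scipy, OpenCV 4.12 (cv2) and the standard library are available. Lean on these libraries where they do the work, as an engineer would, in place of code of your own. Each camera call takes 0.05 s, during which the arm holds its last target. There are 200 camera calls.

TASK

Two screw clamps stand on the bench: one holds the pale toe bone, the other a lump of rock. Take the red crank knob of the clamp with the toe bone and turn it clockwise, seen from above, until its slip clutch clicks; stop at that first click so that a second one never comes, leave the clamp tight and let go. Do not touch the crank of the rock clamp.

Things in the scene. Friction and masses are not known exactly. Their poses are not given: they have to be found in the camera images.
- bone_clamp: Fixed grey screw clamp holding the pale dumbbell-shaped toe bone (67x82x30 mm) on a black pad; base 135x100 mm, post at the back. Origin on the bench under the vertical screw axis, x to the post. On top (138 mm high) a black drum turns with the crank, over a metal collar with a yellow tab that turns with the screw. The screw turns lightly (0.1 N m) for 0.4 to 1.2 rad, then is hard down.
- bone_knob (a point): Centre of the upright red knob of the toe-bone clamp's crank, which spins freely on its pin: 22 mm thick, from 139 to 191 mm above the bench, this point at 167 mm, 70 mm from the screw axis. The steel arm, 14 mm wide, ends under it (top 137 mm up). At the start the crank points roughly to the robot's right; clockwise carries the knob round the side nearest the robot.
- bone_clutch (a joint): Clockwise slip of the toe-bone clamp's crank against its screw, rad: how far arm and yellow tab have left one line. 0 at the start; grows only once the screw is hard down. Saw teeth 0.63 apart: resists with 0.3 to 0.6 N m (4 to 9 N at the knob), then drops over the tooth at 0.35 to 0.45 to almost nothing: the click. Free up to 0.63, where the next climb begins; the second click comes at 0.97.
- rock_knob (a point): The same point on the red knob of the other, equal clamp, which holds a rough lump of rock (58x56x29 mm). To be left alone.

How it is judged:
At the end, for the whole second after the job is handed in: The toe-bone clamp's clutch rests one click on (slip 0.40 to 0.75 rad), the crank is at rest, and the screw has not been turned back from hard down by more than 10 to 25 degrees (the knob lies no more than 12 mm to the -y side of the screw in the clamp's frame) (value of joint bone_clutch between 0.4 and 0.75 rad and y of bone_knob in the frame of bone_clamp above -0.012 m and velocity of joint bone_clutch between -0.1 and 0.1 rad/s); the robot touches nothing.
It fails at once if the clutch of the toe-bone clamp clicks a second time (slip beyond 1.0 rad) (value of joint bone_clutch above 1 rad).
It fails at once if the crank of the rock clamp is turned (its knob moves more than 15 mm) (distance of rock_knob from where it was at the start of the episode above 0.015 m).
It also fails if it takes over 38 s, if anything falls off the work surface, if the arm or the gripper's body presses on something with over 40 N, if the wrist force passes 120 N, or if a joint passes its speed limit or range.

## Working session

There is one attempt and no reset: what is moved stays moved. The work goes in short steps, Python scripts to look and compute and a tool call to move; the robot and the scene stay as the last step left them, time stands still between calls to the robot, and variables do not carry over. Pictures are saved under pics/ and viewed, about 8 in all and at most 12, crops included, and the job is handed in when it is done.

Besides the shell and the picture viewer there is one more tool, called in YAML: its name, and indented under it one key for each argument. play_rows: Moves the arm, as the interface text tells. Its arguments: {"type":"object","properties":{"delta_pos":{"type":"array"},"yaw":{"type":"array"},"grip":{"type":"array"}},"required":["delta_pos","yaw","grip"]}

```bash
mkdir -p pics; cat > h.py <<'E'
import numpy as np, cv2
from workcell import get_state, snapshot, r
def ray(s,u,v,z):
    K=s["K"];T=s["cam_to_world"];p=np.linalg.inv(K)@[u,v,1];d=T[:3,:3]@[p[0],-p[1],-p[2]];o=T[:3,3]
    return o+d*(z-o[2])/d[2]
def proj(s,P):
    K=s["K"];T=s["cam_to_world"];c=T[:3,:3].T@(np.array(P)-T[:3,3]);q=K@[c[0],-c[1],-c[2]];return q[:2]/q[2]
def red(s):
    h=cv2.cvtColor(s["color"],cv2.COLOR_RGB2HSV)
    m=(((h[...,0]<8)|(h[...,0]>172))&(h[...,1]>130)&(h[...,2]>70)).astype(np.uint8)
    n,l,st,c=cv2.connectedComponentsWithStats(m)
    return [(st[i].tolist(),c[i].round(1).tolist()) for i in range(1,n) if st[i,4]>25]
def save(s,name,crop=None,k=1):
    im=s["color"][...,::-1]
    if crop: a,b,c,d=crop; im=im[b:d,a:c]
    cv2.imwrite("pics/"+name,cv2.resize(im,None,fx=k,fy=k,interpolation=cv2.INTER_CUBIC))
E
python3 - <<'E'
from h import *
ims=[]
for n in("scene","top"):
    s=snapshot(n);save(s,n+"0.png");print(n,s["cam_to_world"].round(3).tolist(),s["K"][0,0])
    for st,c in red(s): print(st,c,ray(s,*c,.167).round(3))
print(get_state())
E
cd pics; python3 -c "
import cv2,numpy as np
cv2.imwrite('both0.png',cv2.resize(np.hstack([cv2.imread('scene0.png'),cv2.imread('top0.png')]),(800,300)))"
```

```text
scene [[0.829, 0.238, -0.506, -0.055], [-0.559, 0.342, -0.755, -1.084], [-0.007, 0.909, 0.417, 0.616], [0.0, 0.0, 0.0, 1.0]] 468.59916528781304
[0, 0, 13, 37, 357] [4.6, 19.3] [0.603 4.339 0.167]
[0, 43, 24, 129, 1740] [8.0, 113.0] [0.107 0.69  0.167]
[199, 138, 8, 18, 124] [202.7, 146.6] [0.499 0.011 0.167]
[271, 176, 10, 22, 178] [275.2, 186.6] [ 0.511 -0.314  0.167]
[0, 188, 24, 55, 943] [8.5, 216.0] [-0.009 -0.121  0.167]
[0, 222, 83, 69, 1855] [45.6, 261.2] [ 0.018 -0.332  0.167]
top [[-0.022, 0.986, -0.165, 0.394], [-1.0, -0.023, -0.006, -0.147], [-0.01, 0.165, 0.986, 1.095], [0.0, 0.0, 0.0, 1.0]] 427.7974950090597
[324, 205, 10, 9, 46] [328.4, 209.0] [ 0.515 -0.309  0.167]
[173, 213, 10, 10, 50] [177.5, 217.5] [0.504 0.021 0.167]
{'time': 0.1, 'qpos': array([-1.24822839,  0.33386418,  0.03988786,  1.46617483, -0.01341599,
        1.34327566, -0.058516  ]), 'joint_velocities': array([ 9.10688758e-04, -5.07098838e-04,  3.82218625e-05, -2.31492174e-03,
        9.03430607e-04, -3.82628555e-04,  1.22512067e-03]), 'joint_efforts': array([ 5.31479061e-03, -6.60018969e+01,  1.37162827e+00, -4.06471717e+01,
        1.73181121e-02,  9.09103925e-03, -3.95621242e-06]), 'position': array([0.26595439, 0.5926612 , 0.23049884]), 'ee_rot': array([ 2.09348209e-01,  9.77840886e-01, -7.19644018e-04, -1.09409542e-04]), 'wrist_force': array([ 0.44632795, -0.83490042, -0.44123956]), 'wrist_torque': array([-0.01608645,  0.01919758,  0.02125015]), 'grip_width': 0.08534935777494275}
```

View pics/scene0.png

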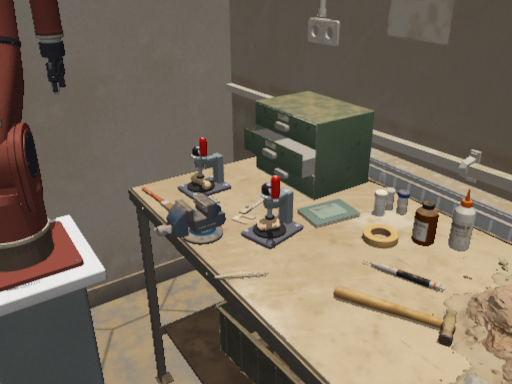

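View pics/top0.png

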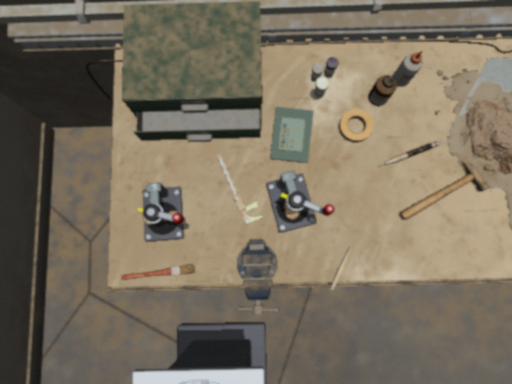

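The two clamps are at top-view pixels (152,212) and (297,200), with red knobs at (177,217) and (328,209). I'll zoom in to see which one holds the bone.

```bash
python3 - <<'E'
import cv2,numpy as np
a=cv2.imread('pics/scene0.png');b=cv2.imread('pics/top0.png')
f=lambda i,x,y:cv2.resize(i[y:y+75,x:x+100],(400,300),interpolation=cv2.INTER_CUBIC)
cv2.imwrite('pics/z.png',np.vstack([np.hstack([f(a,160,130),f(a,225,172)]),np.hstack([f(b,110,175),f(b,250,165)])]))
E
```

```text
(no output)
```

View pics/z.png

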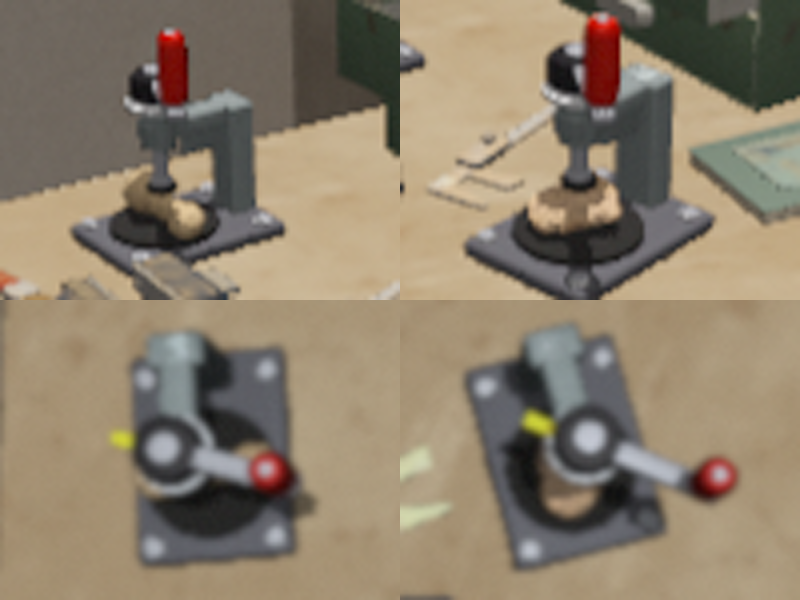

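```bash
python3 - <<'E'
import cv2,numpy as np
a=cv2.imread('pics/scene0.png');b=cv2.imread('pics/top0.png')
f=lambda i,x,y:cv2.convertScaleAbs(cv2.resize(i[y:y+30,x:x+40],(400,300),interpolation=cv2.INTER_LANCZOS4),alpha=1.4)
cv2.imwrite('pics/z2.png',np.vstack([np.hstack([f(a,183,166),f(a,250,208)]),np.hstack([f(b,142,203),f(b,275,190)])]))
E
```

```text
(no output)
```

View pics/z2.png

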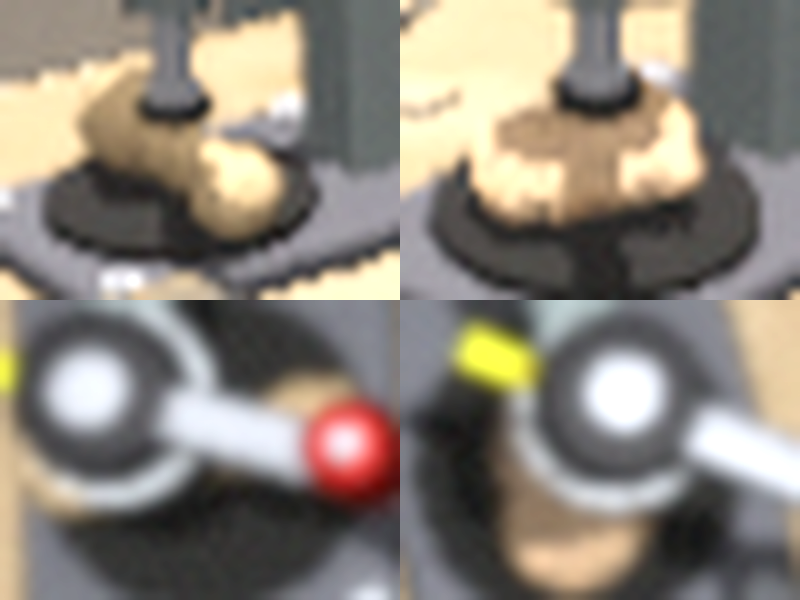

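Left clamp holds the smooth two-ended dumbbell (the bone). The right one holds a rough lump. So the target knob is near (0.50, 0.02), and I'll triangulate it and the screw axis.

```bash
cat >> h.py <<'E'
def tri(obs):
    A=[];b=[]
    for s,u,v in obs:
        a=ray(s,u,v,0);o=s["cam_to_world"][:3,3];d=(a-o)/np.linalg.norm(a-o);M=np.eye(3)-np.outer(d,d);A.append(M);b.append(M@o)
    return np.linalg.lstsq(np.vstack(A),np.hstack(b),rcond=None)[0]
def tab(s,C):
    h=cv2.cvtColor(s["color"],cv2.COLOR_RGB2HSV)
    m=((h[...,0]>22)&(h[...,0]<36)&(h[...,1]>150)&(h[...,2]>110))
    v,u=np.nonzero(m);P=[ray(s,a,b,.125) for a,b in zip(u,v)]
    P=np.array([p for p in P if np.hypot(*(p-C)[:2])<.06]);return len(P),(P.mean(0) if len(P) else None)
E
python3 - <<'E'
from h import *
a=snapshot("scene");b=snapshot("top")
K=tri([(a,202.7,146.6),(b,177.5,217.5)]);print("knob",K.round(4), [proj(s,K) for s in(a,b)])
g=cv2.GaussianBlur(b["color"],(0,0),.7)
v=cv2.cvtColor(b["color"],cv2.COLOR_RGB2HSV);x0,y0=140,200
m=(v[y0:225,x0:166,2]<75).astype(np.uint8)
print("\n".join("".join("#" if q else "." for q in w) for w in m))
for z in(.138,.145):print(ray(b,151.2,212.5,z).round(4))
C=ray(b,151.2,212.5,.140);t=tab(b,C);print(t,"arm",np.arctan2(*(K-C)[1::-1]),"r",np.hypot(*(K-C)[:2]),"tab",np.arctan2(*(t[1]-C)[1::-1]))
# base corners from z.png (4x crop offset 110,175)
for p in[(137,358),(275,350),(290,545),(145,558)]:
    print(ray(b,110+p[0]/4,175+p[1]/4,.012).round(4))
E
```

```text
knob [0.5046 0.022  0.1623] [array([202.61539833, 146.60650143]), array([177.54755219, 217.40309946])]
...................####...
...................#####..
...................#######
....................######
........####........######
......#########......#####
.....############.....####
.....####....#####.....###
....###........####....###
....###........####.....##
....##..........####....##
....##..........##......##
....##..........#.........
....##..........#.........
....##.........##.........
....###........#..........
.....####....####.........
......############........
.......###########........
........#########.....##..
..........#####......#####
....................######
...................#######
.................#########
...........###############
[0.52   0.0861 0.138 ]
[0.5191 0.0844 0.145 ]
(15, array([0.52930836, 0.11431567, 0.125     ])) arm -1.804484861290447 r 0.06538283345641424 tab 1.2494750098841707
[0.4057 0.132  0.012 ]
[0.4087 0.0455 0.012 ]
[0.29   0.0355 0.012 ]
[0.2841 0.1247 0.012 ]
```

play_rows:
  delta_pos:
    - [0,0,-0.006]
    - [0,0,-0.006]
    - [0,0,-0.006]
    - [0,0,-0.006]
    - [0,0,-0.006]
    - [0,0,-0.006]
    - [0,0,-0.006]
    - [0,0,-0.006]
  yaw: [-6.75,-6.75,-6.75,-6.75,-6.75,-6.75,-6.75,-6.75]
  grip: [0.7,0.7,0.7,0.7,0.7,0.7,0.7,0.7]

```text
time: 0.87
position: [0.2661, 0.5929, 0.2793]
ee_rot: [-0.26, 0.966, -0.0, -0.0]
wrist_force: [0.0, -0.3, -1.2]
grip_width: 0.0597
```

play_rows:
  delta_pos:
    - [0.0046,-0.0342,0]
    - [0.0046,-0.0342,0]
    - [0.0046,-0.0342,0]
    - [0.0046,-0.0342,0]
    - [0.0046,-0.0342,0]
    - [0.0046,-0.0342,0]
    - [0.0046,-0.0342,0]
    - [0.0046,-0.0342,0]
    - [0.0046,-0.0342,0]
  yaw: [0,0,0,0,0,0,0,0,0]
  grip: [0.7,0.7,0.7,0.7,0.7,0.7,0.7,0.7,0.7]

```text
time: 1.62
position: [0.3836, 0.3036, 0.2793]
ee_rot: [-0.257, 0.966, 0.0, 0.0]
wrist_force: [1.4, 0.3, 0.4]
grip_width: 0.0598
```

play_rows:
  delta_pos:
    - [0.0046,-0.0342,0]
    - [0.0046,-0.0342,0]
    - [0.0046,-0.0342,0]
    - [0.0046,-0.0342,0]
    - [0.0046,-0.0342,0]
    - [0.0046,-0.0342,0]
    - [0.0046,-0.0342,0]
    - [0.0046,-0.0342,0]
    - [0.0046,-0.0342,0]
    - [0,0,0]
    - [0,0,0]
  yaw: [0,0,0,0,0,0,0,0,0,0,0]
  grip: [0.7,0.7,0.7,0.7,0.7,0.7,0.7,0.7,0.7,0.7,0.7]

```text
time: 2.53
position: [0.5008, 0.0156, 0.2792]
ee_rot: [-0.255, 0.967, -0.0, -0.0]
wrist_force: [-0.3, 0.8, 0.0]
grip_width: 0.0598
```

```bash
python3 - <<'E'
from h import *
s=snapshot("scene");t=snapshot("top");print(get_state()["position"])
save(s,"s1.png",(150,80,290,220),3);save(t,"t1.png",(110,150,250,290),3)
a=cv2.imread("pics/s1.png");b=cv2.imread("pics/t1.png");cv2.imwrite("pics/b1.png",cv2.resize(np.hstack([a,b]),(800,400)))
E
```

```text
[0.5002894  0.01838496 0.27915228]
```

View pics/b1.png

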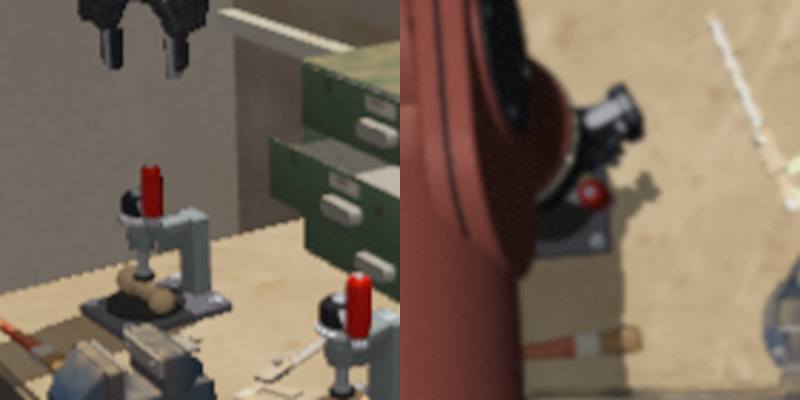

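play_rows:
  delta_pos:
    - [0,0,0.02]
    - [0,0,0.02]
    - [0,0,0.02]
    - [0,0,0.018]
    - [0,0,0.018]
    - [0,0,0.017]
    - [0,0,0.017]
    - [0,0,0]
    - [0,0,0]
  yaw: [0,0,0,0,0,0,0,0,0]
  grip: [0.7,0.7,0.7,0.7,0.7,0.7,0.7,0.7,0.7]

```text
time: 3.38
position: [0.4998, 0.0188, 0.149]
ee_rot: [-0.258, 0.966, 0.0, -0.001]
wrist_force: [-0.5, 0.5, 0.4]
grip_width: 0.0594
```

```bash
python3 - <<'E'
from h import *
s=snapshot("scene");g=get_state();print(g["position"],g["wrist_force"],red(s)[2:4]);save(s,"s2.png",(150,80,290,185),5)
E
```

```text
[0.50056335 0.01866328 0.14994854] [-0.08789779 -0.161145    0.01825031] [([180, 33, 16, 7, 53], [187.7, 35.5]), ([184, 42, 30, 41, 309], [198.7, 69.0])]
```

View pics/s2.png

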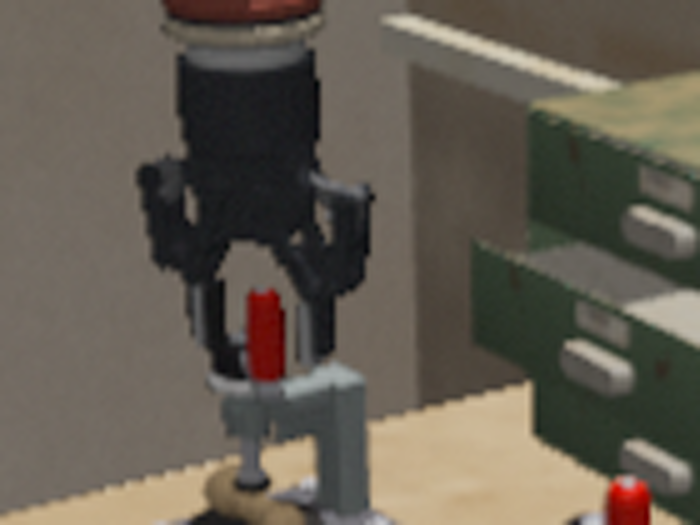

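The knob sits centred between the fingers at crop (265,335). Closing now.

play_rows:
  delta_pos:
    - [0,0,0]
    - [0,0,0]
    - [0,0,0]
    - [0,0,0]
    - [0,0,0]
    - [0,0,0]
    - [0,0,0]
    - [0,0,0]
  yaw: [0,0,0,0,0,0,0,0]
  grip: [0,0,0,0,0,0,0,0]

```text
time: 4.1
position: [0.5011, 0.0179, 0.15]
ee_rot: [-0.257, 0.966, 0.0, 0.001]
wrist_force: [0.4, 0.9, 7.0]
grip_width: 0.0206
```

```bash
python3 - <<'E'
from h import *
g=get_state();print(g["position"],g["wrist_force"],g["wrist_torque"],g["grip_width"])
C=np.array([.5195,.0855]);p=g["position"][:2]-C;print(np.hypot(*p),np.degrees(np.arctan2(p[1],p[0])))
# arc steps in tool axes
a0=np.arctan2(p[1],p[0]);q=g["ee_rot"];
from scipy.spatial.transform import Rotation as R
X=R.from_quat(q).as_matrix()[:2,:2];P0=C+.07*np.array([np.cos(a0),np.sin(a0)])
for i in range(1,25):
    a=a0-i*.08;P=C+.07*np.array([np.cos(a),np.sin(a)]);print(i,(X.T@(P-P0)*1000).round(1),P.round(4));P0=P
E
```

```text
[0.50105788 0.01791378 0.15000826] [0.37708895 0.88877717 6.97004407] [ 0.24034051 -0.00077631 -0.00273196] 0.020627494833968654
0.07005718737780454 -105.2626290660889
1 [3.8 4.1] [0.4957 0.0197]
2 [3.4 4.4] [0.4905 0.0218]
3 [3.1 4.7] [0.4855 0.0243]
4 [2.7 4.9] [0.4808 0.0272]
5 [2.3 5.1] [0.4762 0.0305]
6 [1.9 5.3] [0.472  0.0341]
7 [1.5 5.4] [0.468  0.0381]
8 [1.  5.5] [0.4644 0.0423]
9 [0.6 5.6] [0.4611 0.0469]
10 [0.1 5.6] [0.4582 0.0517]
11 [-0.3  5.6] [0.4557 0.0567]
12 [-0.8  5.5] [0.4536 0.0619]
13 [-1.2  5.5] [0.4519 0.0672]
14 [-1.6  5.4] [0.4507 0.0727]
15 [-2.1  5.2] [0.4499 0.0782]
16 [-2.5  5. ] [0.4495 0.0838]
17 [-2.9  4.8] [0.4496 0.0894]
18 [-3.2  4.6] [0.4501 0.095 ]
19 [-3.6  4.3] [0.4511 0.1005]
20 [-3.9  4. ] [0.4525 0.1059]
21 [-4.2  3.7] [0.4544 0.1112]
22 [-4.5  3.3] [0.4566 0.1163]
23 [-4.8  2.9] [0.4593 0.1212]
24 [-5.   2.6] [0.4623 0.1259]
```

play_rows:
  delta_pos:
    - [0.0019,0.002,0]
    - [0.0019,0.0021,0]
    - [0.0017,0.0022,0]
    - [0.0017,0.0022,0]
    - [0,0,0]
    - [0,0,0]
  yaw: [0,0,0,0,0,0]
  grip: [0,0,0,0,0,0]

```text
time: 4.6
position: [0.4904, 0.0218, 0.1499]
ee_rot: [-0.257, 0.966, 0.0, 0.001]
wrist_force: [1.1, -0.0, 6.1]
grip_width: 0.0205
```

```bash
cat > f.py <<'E'
from h import *
from scipy.spatial.transform import Rotation as R
import sys
g=get_state();C=np.array([.5195,.0855]);p=g["position"][:2]-C;a=np.arctan2(p[1],p[0]);F=g["wrist_force"]
u=p/np.hypot(*p);t=np.array([u[1],-u[0]])  # cw tangent
print("t",g["time"],"r %.4f ang %.3f swept %.3f"%(np.hypot(*p),a,(-105.26*np.pi/180-a)%(2*np.pi)),"Frad %.1f Fcw %.1f Fz %.1f"%(F[:2]@u,F[:2]@t,F[2]),"w",g["grip_width"])
E
python3 f.py
```

```text
t 4.6 r 0.0700 ang -2.000 swept 0.163 Frad -0.4 Fcw -1.0 Fz 6.1 w 0.020516926037267257
```

play_rows:
  delta_pos:
    - [0.0016,0.0023,0]
    - [0.0015,0.0024,0]
    - [0.0014,0.0024,0]
    - [0.0013,0.0025,0]
    - [0.0012,0.0025,0]
    - [0.0011,0.0026,0]
    - [0,0,0]
  yaw: [0,0,0,0,0,0,0]
  grip: [0,0,0,0,0,0,0]

```text
time: 5.18
position: [0.4759, 0.0308, 0.1499]
ee_rot: [-0.258, 0.966, 0.0, 0.001]
wrist_force: [0.5, -0.1, 6.8]
grip_width: 0.0209
```

```bash
python3 f.py
```

```text
t 5.1833 r 0.0699 ang -2.244 swept 0.406 Frad -0.3 Fcw -0.5 Fz 6.8 w 0.020935082846236085
```

play_rows:
  delta_pos:
    - [0.001,0.0026,0]
    - [0.0009,0.0027,0]
    - [0.0008,0.0027,0]
    - [0,0,0]
  yaw: [0,0,0,0]
  grip: [0,0,0,0]

```text
time: 5.52
position: [0.4697, 0.0364, 0.1499]
ee_rot: [-0.258, 0.966, 0.0, 0.001]
wrist_force: [1.0, 0.8, 6.6]
grip_width: 0.0204
```

play_rows:
  delta_pos:
    - [0.0007,0.0027,0]
    - [0.0005,0.0028,0]
    - [0.0005,0.0028,0]
    - [0,0,0]
  yaw: [0,0,0,0]
  grip: [0,0,0,0]

```text
time: 5.85
position: [0.4641, 0.0429, 0.1499]
ee_rot: [-0.258, 0.966, 0.0, 0.001]
wrist_force: [1.1, 0.8, 6.9]
grip_width: 0.0205
```

```bash
python3 f.py
```

```text
t 5.85 r 0.0699 ang -2.486 swept 0.649 Frad -1.3 Fcw -0.0 Fz 6.9 w 0.020518291209468218
```

play_rows:
  delta_pos:
    - [0.0003,0.0028,0]
    - [0.0002,0.0028,0]
    - [0,0.0028,0]
    - [0,0,0]
  yaw: [0,0,0,0]
  grip: [0,0,0,0]

```text
time: 6.18
position: [0.4594, 0.0498, 0.1499]
ee_rot: [-0.258, 0.966, 0.0, 0.001]
wrist_force: [0.3, -0.7, 6.9]
grip_width: 0.0207
```

```bash
python3 f.py
```

```text
t 6.1833 r 0.0699 ang -2.606 swept 0.769 Frad 0.1 Fcw -0.8 Fz 6.9 w 0.020725318872043024
```

play_rows:
  delta_pos:
    - [0,0.0028,0]
    - [-0.0002,0.0028,0]
    - [-0.0003,0.0028,0]
    - [0,0,0]
  yaw: [0,0,0,0]
  grip: [0,0,0,0]

```text
time: 6.52
position: [0.4556, 0.0573, 0.1499]
ee_rot: [-0.258, 0.966, 0.0, 0.0]
wrist_force: [0.3, 0.1, 7.9]
grip_width: 0.0205
```

```bash
python3 f.py; python3 - <<'E'
from h import *
s=snapshot("scene");save(s,"s3.png",(175,120,235,165),10)
E
```

```text
t 6.5167 r 0.0699 ang -2.726 swept 0.889 Frad -0.3 Fcw -0.1 Fz 7.9 w 0.020478875322962015
```

View pics/s3.png

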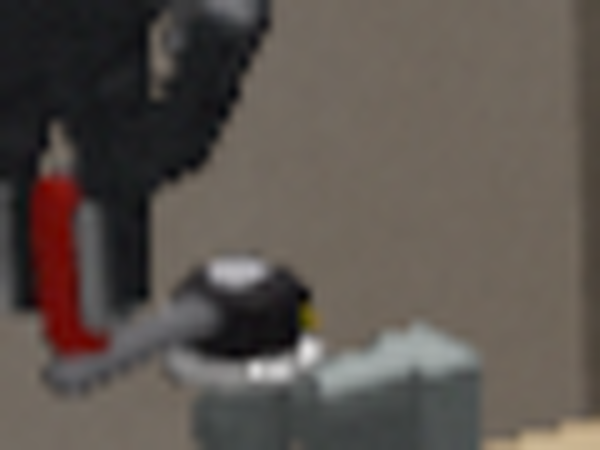

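The view confirms the knob is held (75,260) and the crank has turned. The yellow tab at (310,318) is still in line with the arm, so there is no slip yet.

play_rows:
  delta_pos:
    - [-0.0004,0.0028,0]
    - [-0.0005,0.0028,0]
    - [-0.0005,0.0027,0]
    - [0,0,0]
  yaw: [0,0,0,0]
  grip: [0,0,0,0]

```text
time: 6.9
position: [0.4529, 0.0647, 0.1499]
ee_rot: [-0.257, 0.966, -0.0, 0.001]
wrist_force: [0.6, -0.7, 7.6]
grip_width: 0.0208
```

```bash
python3 f.py
```

```text
t 6.9 r 0.0697 ang -2.839 swept 1.002 Frad -0.3 Fcw -0.8 Fz 7.6 w 0.02078699950050087
```

play_rows:
  delta_pos:
    - [-0.0007,0.0027,0]
    - [-0.0008,0.0027,0]
    - [-0.0009,0.0027,0]
    - [0,0,0]
  yaw: [0,0,0,0]
  grip: [0,0,0,0]

```text
time: 7.23
position: [0.4514, 0.0707, 0.1499]
ee_rot: [-0.257, 0.967, -0.002, 0.0]
wrist_force: [1.9, -9.4, 7.8]
grip_width: 0.0203
```

```bash
python3 f.py
```

```text
t 7.2333 r 0.0697 ang -2.927 swept 1.090 Frad 0.2 Fcw -9.6 Fz 7.8 w 0.020291050950092628
```

Hard down near 1.06 rad swept, since the tangential force jumped to 9.6 N. I expect the click near 1.4–1.5 and will use smaller steps.

play_rows:
  delta_pos:
    - [-0.001,0.0026,0]
    - [-0.0011,0.0026,0]
    - [0,0,0]
  yaw: [0,0,0]
  grip: [0,0,0]

```text
time: 7.48
position: [0.4508, 0.0744, 0.1499]
ee_rot: [-0.256, 0.967, -0.003, 0.0]
wrist_force: [1.9, -16.9, 10.8]
grip_width: 0.0208
```

```bash
python3 f.py
```

```text
t 7.4833 r 0.0696 ang -2.981 swept 1.144 Frad 0.8 Fcw -17.0 Fz 10.8 w 0.020760767674690022
```

play_rows:
  delta_pos:
    - [-0.0012,0.0026,0]
    - [-0.0013,0.0025,0]
    - [0,0,0]
  yaw: [0,0,0]
  grip: [0,0,0]

```text
time: 7.73
position: [0.4504, 0.0781, 0.1498]
ee_rot: [-0.255, 0.967, -0.004, -0.001]
wrist_force: [1.3, -22.8, 13.9]
grip_width: 0.0208
```

```bash
python3 f.py
```

```text
t 7.7333 r 0.0695 ang -3.035 swept 1.198 Frad 1.2 Fcw -22.8 Fz 13.9 w 0.020793623381692942
```

Tangential force is 22.8 N, well above the clutch's 9 N, so something is in the way. I'll look before pushing further.

```bash
python3 - <<'E'
from h import *
s=snapshot("scene");t=snapshot("top");g=get_state();print(g["wrist_force"],g["wrist_torque"],g["joint_efforts"].round(1),g["qpos"].round(2))
save(s,"s4.png",(160,90,250,190),5);save(t,"t4.png",(110,160,200,260),5)
a=cv2.imread("pics/s4.png");b=cv2.imread("pics/t4.png");cv2.imwrite("pics/b4.png",cv2.resize(np.hstack([a,b]),(800,444)))
E
```

```text
[  0.51760197 -22.88182859  12.68692217] [-5.20689249 -0.53527566 -0.08741544] [-10.5 -29.2 -10.3 -34.4  -7.3  -1.6   0. ] [-0.63 -0.01  0.36  2.04  0.01  1.12  1.81]
```

View pics/b4.png

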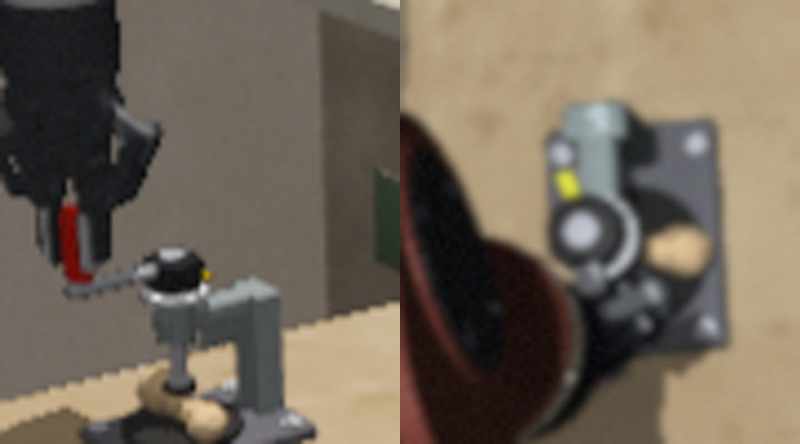

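Nothing visible obstructs the gripper, and the top view now shows the tab and drum. I'll compare the screw's rotation by the tab with the knob's sweep.

```bash
cat > tb.py <<'E'
from h import *
s=snapshot("top");C=np.array([.5195,.0855,.125]);n,P=tab(s,C);p=(P-C)[:2]
print("tab",n,P.round(4),"r %.4f"%np.hypot(*p),"screw turned %.3f"%(1.24-np.arctan2(p[1],p[0])))
for zz in(.115,.130):
    for st,c in red(s): pass
E
python3 tb.py;python3 f.py; python3 - <<'E'
from h import *
s=snapshot("top");b=cv2.imread("pics/top0.png")[...,::-1]
for im in(b,s["color"]):
    h=cv2.cvtColor(np.ascontiguousarray(im),cv2.COLOR_RGB2HSV);m=((h[...,0]>22)&(h[...,0]<36)&(h[...,1]>130))[190:235,135:175]
    v,u=np.nonzero(m);print(len(u),u.mean()+135,v.mean()+190)
    g=cv2.GaussianBlur(cv2.cvtColor(np.ascontiguousarray(im),cv2.COLOR_RGB2GRAY),(0,0),1)[204:221,143:160];w=np.clip(g.astype(float)-150,0,None);vv,uu=np.mgrid[204:221,143:160];print("hub",(w*uu).sum()/w.sum(),(w*vv).sum()/w.sum())
E
```

```text
tab 14 [0.5483 0.0985 0.125 ] r 0.0316 screw turned 0.815
t 7.8833 r 0.0696 ang -3.036 swept 1.199 Frad 1.2 Fcw -22.8 Fz 11.7 w 0.020445625318711715
22 140.5 209.5
hub 150.45833333333334 211.48333333333332
21 147.38095238095238 201.42857142857142
hub 150.42312746386332 211.47174770039422
```

```bash
python3 - <<'E'
from h import *
s=snapshot("top");b=cv2.imread("pics/top0.png");f=lambda i:cv2.resize(i[195:235,132:172],(400,400),interpolation=cv2.INTER_CUBIC)
cv2.imwrite("pics/c5.png",np.hstack([f(b),f(s["color"][...,::-1])]))
C=np.array([.5195,.0855])
for a in(-1.837,-3.036):
  for z in(.11,.125,.138):
    print(a,z,[((proj(s,[*(C+q*np.array([np.cos(a),np.sin(a)])),z])-[132,195]+.5)*10).round(0).tolist() for q in(-.035,-.025,0,.03)])
E
```

```text
-1.837 0.11 [[84.0, 161.0], [125.0, 171.0], [228.0, 197.0], [352.0, 228.0]]
-1.837 0.125 [[67.0, 153.0], [108.0, 163.0], [213.0, 189.0], [339.0, 221.0]]
-1.837 0.138 [[51.0, 145.0], [93.0, 156.0], [199.0, 182.0], [327.0, 214.0]]
-3.036 0.11 [[215.0, 50.0], [219.0, 92.0], [228.0, 197.0], [240.0, 325.0]]
-3.036 0.125 [[200.0, 39.0], [203.0, 82.0], [213.0, 189.0], [225.0, 319.0]]
-3.036 0.138 [[186.0, 30.0], [190.0, 74.0], [199.0, 182.0], [211.0, 314.0]]
```

View pics/c5.png

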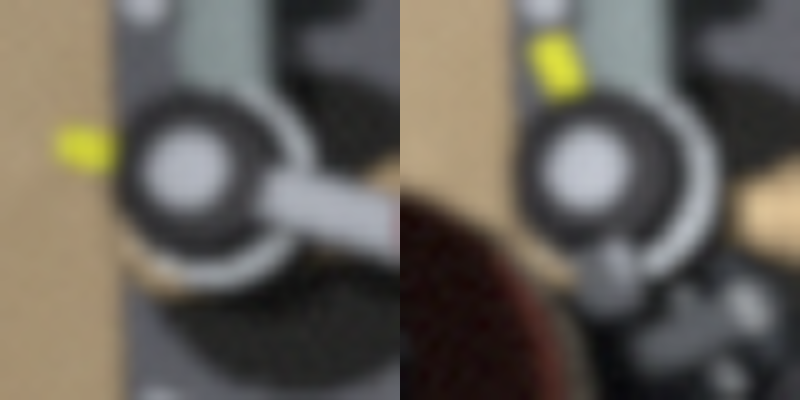

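The tab now lags the arm by about 20° (tab at (557,68), arm at (610,280) in the right half). So slip is about 0.33 and the click should be close. I'll advance in tiny steps, checking force and tab each time.

play_rows:
  delta_pos:
    - [-0.0007,0.0012,0]
    - [-0.0007,0.0012,0]
    - [0,0,0]
  yaw: [0,0,0]
  grip: [0,0,0]

```text
time: 8.23
position: [0.4497, 0.0852, 0.1499]
ee_rot: [-0.256, 0.967, -0.001, -0.0]
wrist_force: [-2.2, 0.3, 9.7]
grip_width: 0.0207
```

```bash
python3 f.py; python3 tb.py
```

```text
t 8.2333 r 0.0698 ang -3.137 swept 1.300 Frad 2.2 Fcw 0.3 Fz 9.7 w 0.020720895914726402
tab 15 [0.5478 0.0984 0.125 ] r 0.0311 screw turned 0.812
```

It clicked: force fell from 22.8 N to about 0, the knob jumped to 1.30 rad, and the tab did not move. I'll nudge 0.04 rad into the free zone for margin, then release.

play_rows:
  delta_pos:
    - [-0.0007,0.0012,0]
    - [-0.0007,0.0012,0]
    - [0,0,0]
    - [0,0,0]
  yaw: [0,0,0,0]
  grip: [0,0,0,0]

```text
time: 8.62
position: [0.4498, 0.09, 0.1499]
ee_rot: [-0.257, 0.966, 0.0, 0.001]
wrist_force: [-0.1, 0.0, 7.7]
grip_width: 0.0207
```

```bash
python3 f.py; python3 tb.py
```

```text
t 8.6167 r 0.0699 ang 3.078 swept 1.369 Frad 0.1 Fcw 0.0 Fz 7.7 w 0.020681485268426468
tab 15 [0.5478 0.0984 0.125 ] r 0.0311 screw turned 0.812
```

play_rows:
  delta_pos:
    - [0,0,0]
    - [0,0,0]
    - [0,0,0]
    - [0,0,0]
    - [0,0,0]
    - [0,0,0]
  yaw: [0,0,0,0,0,0]
  grip: [0.6,0.6,0.6,0.6,0.6,0.6]

```text
time: 9.17
position: [0.4493, 0.0896, 0.1491]
ee_rot: [-0.257, 0.966, -0.0, -0.0]
wrist_force: [-0.6, 0.3, -0.4]
grip_width: 0.0513
```

play_rows:
  delta_pos:
    - [0,0,-0.008]
    - [0,0,-0.012]
    - [0,0,-0.015]
    - [0,0,-0.02]
    - [0,0,-0.025]
    - [0,0,-0.025]
    - [0,0,-0.025]
    - [0,0,-0.02]
    - [0,0,0]
    - [0,0,0]
  yaw: [0,0,0,0,0,0,0,0,0,0]
  grip: [0.6,0.6,0.6,0.6,0.6,0.6,0.6,0.6,0.6,0.6]

```text
time: 10.0
position: [0.45, 0.0898, 0.3007]
ee_rot: [-0.257, 0.966, 0.0, 0.001]
wrist_force: [0.2, 0.1, -2.0]
grip_width: 0.0511
```

play_rows:
  delta_pos:
    - [0,0.03,0]
    - [0,0.03,0]
    - [0,0.03,0]
    - [0,0.03,0]
    - [0,0.03,0]
    - [0,0.03,0]
    - [0,0.03,0]
    - [0,0.03,0]
    - [0,0.03,0]
    - [0,0.03,0]
    - [0,0,0]
    - [0,0,0]
  yaw: [0,0,0,0,0,0,0,0,0,0,0,0]
  grip: [0.6,0.6,0.6,0.6,0.6,0.6,0.6,0.6,0.6,0.6,0.6,0.6]

```text
time: 11.0
position: [0.299, 0.3506, 0.2982]
ee_rot: [-0.259, 0.966, -0.001, -0.001]
wrist_force: [0.7, -0.6, -1.0]
grip_width: 0.0513
```

```bash
python3 - <<'E'
from h import *
t=snapshot("top");s=snapshot("scene");print(get_state()["wrist_force"],get_state()["position"])
for i in(s,t):
    for st,c in red(i): print(st,c,ray(i,*c,.167).round(3))
save(t,"t6.png",(130,190,190,240),10)
E
python3 tb.py
```

```text
[0.23506298 0.265042   0.54531626] [0.30057343 0.34904046 0.29860115]
[0, 125, 20, 49, 297] [6.0, 149.1] [0.047 0.304 0.167]
[11, 135, 9, 31, 53] [13.3, 147.8] [0.065 0.303 0.167]
[171, 134, 8, 18, 117] [175.0, 142.6] [0.45  0.085 0.167]
[271, 176, 10, 22, 177] [275.2, 186.7] [ 0.51  -0.314  0.167]
[29, 186, 11, 11, 67] [33.7, 190.7] [ 0.057 -0.024  0.167]
[0, 190, 17, 53, 436] [4.9, 223.5] [-0.019 -0.15   0.167]
[0, 222, 83, 69, 1849] [45.6, 261.2] [ 0.018 -0.332  0.167]
[324, 205, 10, 9, 48] [328.4, 209.1] [ 0.515 -0.309  0.167]
[139, 237, 9, 10, 57] [143.4, 241.9] [0.452 0.095 0.167]
tab 15 [0.5478 0.0984 0.125 ] r 0.0311 screw turned 0.812
```

View pics/t6.png

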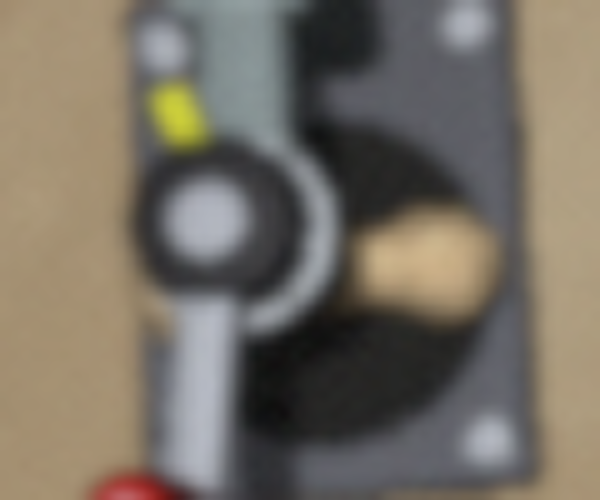

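The final view shows the arm pointing down-left by about 5° and the tab up-left by about 24°, so slip is about 0.51 rad. The knob is a few mm to the +y side, and the rock knob has not moved.

```bash
python3 -c "
from workcell import r
print(r.job_done())"
```

```text
the job is handed in; nothing more can be done
None
```

I turned the toe-bone clamp's crank (the left clamp) clockwise through its first click and no further. Then I let go, backed off clear and handed the job in at about 11 s of the 38 s allowed. No verdict was reported.

- **Click:** the force at the knob fell from 22.8 N to about 0 at about 1.3 rad of crank turn, while the yellow tab stayed still. I then went about 0.07 rad further into the free zone, where the force stayed near zero.
- **Final state:** the last top view puts the slip at about 0.51 rad, inside the 0.40–0.75 range. The tab did not move on release. The knob lies about 7 mm to the +y side of the screw, above the -12 mm limit. The rock knob is at the same pixels as at the start, to within 0.1 px. The gripper is clear of everything.
- **What disagreed:**
  - The force just before the click was well above the 4–9 N stated.
  - It also only rose near 1.05 rad, while the tab suggests the screw was hard down near 0.85–0.87 rad. I did not find the cause.
  - The slip figure comes from the tab and arm angles in the image, good to about 0.1 rad.

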